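# Switch off the countertop oven, clear the mill from its door and open it to air

### The job

The toast is done. First switch the countertop oven off by turning its dial so that the pointer is at the long mark at the top of the dial, then lift the wooden pepper mill out of the way of the door and set it down upright on the chopping board without dropping it, and then swing the oven door open at least 70 degrees and leave it there. Leave everything else where it is.

Things in the scene. Friction and masses are not known exactly. Their poses are not given: they have to be found in the camera images.
- oven: steel countertop oven, fixed, 370 mm wide (y), 300 deep (x), 215 tall. Origin on the worktop under the middle of the front lower edge of its carcass (the door is in front of it); x into the oven, y to the left seen from the robot; only its yaw varies. Door on the left, y +190 (hinge) to -50; control column on the right, y -50 to -180, its front upright at x 0 up to z 145, then sloping.
- panel (a point): centre of the sloping control panel, on its face (oven frame x 42, y -115, z 180 mm); axes as the oven's. The panel is 130 mm wide and 110 mm long, rising from x 0, z 145 to x 84, z 215; its outward normal leans 40 degrees from vertical towards the oven's -x (the robot). On its left the rest of the oven stands full height.
- dial (a joint): angle of the dial on the sloping panel, rad: 0 = off, pointer straight up the slope at the long white mark; grows clockwise seen facing the panel; stops at -2.2 and 2.2. Small dots mark other settings at +-0.6, +-1.2, +-1.8. Stiff enough (0.05 N m) to stay where it is left; no clicks, no stop at off. Off counts within 0.15.
- dial_grip (a point): point on the dial's axis at the height to grip, 29 mm off the panel's centre. Black dial: a disc 44 mm across, 10 mm high, with a grip bar 42 mm long, 14 mm wide, its top 40 mm off the panel; a white line on the top marks the bar's pointer end. Axes turn with the dial: x along the bar to the pointer end (up the slope at value 0), z out of the panel.
- mill: dark wooden pepper mill standing on the worktop in front of the door, in the way of its swing; round, 138 mm tall, 54 mm across the foot (0 to 30 mm up), 38 mm across the waist (60 to 88 mm up), 48 mm across the head (100 to 125 mm up); 0.15 to 0.31 kg; from above grip it by the head. Origin under its centre, z up.
- board: wooden chopping board fixed on the worktop at the robot's right, 200 mm (x) by 300 mm (y), 20 mm thick; origin under its centre.
- board_free (a point): centre of the board's free half, on its top face (board frame x 0, y +75, z 20 mm); the two toast slices lie in the other half, y below -25 mm.
- door (a joint): opening angle of the oven door, rad: 0 closed, 1.75 fully open; upright hinge on the oven's left edge, the free right edge swings towards the robot (clockwise seen from above). Friction about 0.25 N m, no latch, no spring; it stays where it is left.
- door_handle (a point): middle of the door's upright round bar handle: 12 mm thick, 110 mm long (45 to 155 mm above the worktop), 45 mm in front of the door's face. Axes turn with the door: x into the door, z up. The oven rises 60 mm above the bar: lean the tool back towards the robot to clear it. Closed, it lies at x -65, y -17 mm in the oven frame.
- door_hinge (a point): point on the upright hinge axis at handle height (oven frame x 0, y +190 mm); the closed handle is 65 mm in front of it and 207 mm to its right. The door is 240 mm wide, 185 mm tall, 20 mm thick, its lower edge 18 mm above the worktop, the handle 33 mm from its free edge.
- toast1: one of two toasted bread slices, 65 x 85 x 18 mm, lying flat on the board; origin under its centre; leave it alone
- toast2: the other toasted slice, same size, on the board; leave it alone
- ramekin: small blue bowl, 80 mm across, 40 mm tall, on the worktop to the left of the oven; origin under its centre; leave it alone
- oil_bottle: green bottle, 62 mm across, 210 mm tall, to the right of the oven; origin under its centre; leave it alone
- mug: white mug, 80 mm across, 90 mm tall, to the right of the oven; origin under its centre; leave it alone
- spice_jar: small amber jar with a steel cap, 56 mm across, 90 mm tall, on the worktop close to the left side of the oven; origin under its centre; leave it alone
- bowl: terracotta-coloured bowl, 110 mm across, 50 mm tall, standing on top of the oven; origin under its centre; leave it alone

How it is judged:
On the way, in this order (a step that is already met when the one before it is completed fails the run):
1. the dial points at the off mark (value of joint dial between -0.15 and 0.15 rad), for 0.3 s.
2. the mill stands upright on the board, released (x of mill in the frame of board between -0.085 and 0.085 m and y of mill in the frame of board between -0.135 and 0.135 m and z of mill in the frame of board between 0.014 and 0.027 m and angle between mill's own z axis and vertical below 0.1 rad and contact force between the fingers and mill below 0.2 N), for 0.3 s.
3. the door is open at least 70 degrees (value of joint door above 1.2 rad), for 0.2 s.
At the end, for the whole second after the job is handed in: The dial is within 0.15 rad of the off mark, the mill stands released and upright (within 0.1 rad) on the top of the board with its centre at least 15 mm inside the edges, and the door is at rest, open more than 1.2 rad (69 degrees) (all of step 1 and all of step 2 and value of joint door above 1.2 rad and linear speed of mill below 0.02 m/s and velocity of joint door between -0.1 and 0.1 rad/s); the robot touches nothing.
It fails at once if the mill is let fall (moves faster than 0.45 m/s without being held) (contact force between the fingers and mill below 0.1 N and linear speed of mill above 0.45 m/s).
It fails at once if the mill is tipped over (angle between mill's own z axis and vertical above 0.7 rad).
It fails at once if another thing (toast, bowl, ramekin, mug, jar or bottle) is shifted by more than 30 mm (distance of any of toast1, toast2, ramekin, oil_bottle, mug, spice_jar, bowl from where it was at the start of the episode above 0.03 m).
It also fails if it takes over 67 s, if anything falls off the work surface, if the arm or the gripper's body presses on something with over 40 N, if the wrist force passes 120 N, or if a joint passes its speed limit or range.

### The arm

A 6-joint arm with a two-finger parallel gripper is mounted at the origin on the work surface. World frame = base frame: x ahead of the robot, y to its left, z up, the work surface at z = 0. Lengths are in m, angles in rad, forces in N, time in s.
With the tool pointing down it reaches from about 0.35 to 0.725 m from the base axis. Payload 4.3 kg.
Tool frame: the origin (TCP) lies midway between the tips of the shut fingers; the grasp point (between the pads) lies 19 mm behind it (ctrl.tcp_to_grasp is the distance from the TCP to the grasp point, in m); z points along the fingers, y is the line along which they close (so a half turn about z gives the same grasp; the last joint's range is limited). The gripper opens to 85 mm and grips with 20 to 120 N. Pads are 22 mm wide; open, the fingers measure 114 mm over their backs; the gripper's body (76 mm by 85 mm) begins 54 mm behind the grasp point. The pads swing forward as they close: fully open they stand 13 mm farther back than shut.
Start: joints at [-1.333, 0.377, 0.081, 1.274, 0, 1.46], TCP at [0.196, -0.541, 0.231] pointing down, gripper open.
Joint ranges: [-2.72, 2.72], [-0.84, 1.66], [-1.02, 1.22], [-1.77, 2.12], [-1.37, 1.28], [-3.14, 3.14]. Speed limits (rad/s): [2.57, 2.57, 3.14, 3.14, 3.14, 3.14].

### API

Orientations are given as a unit quaternion [x, y, z, w].
In Python, from station import ctrl gives the robot as it stands. The module is installed in compiled form; this text tells all that it offers.
- The arm moves only by the tool play_rows, never from a script. Its argument "rows" is a list of rows, each a list of 3 entries, a list of its own where there are three numbers: the shift along the tool's x, y, z in cm, then the turn, a rotation vector about the tool's x, y, z in degrees, then the finger opening in cm, from 0 to 8.54. A call has 1 to 10 rows; each row shifts and turns the commanded pose from where the row before left it, along the tool's axes as they then stand; what a row does not reach is not made up. A row lasts 1/12 s, in which the tool goes at most 41.7 mm and 7.16 degrees, less where a joint would pass 70% of its speed; a pose out of reach is approached as far as the arm can. A call is refused whole if a number of a shift passes 4.17 or a number of a turn 7.16, either way. A call with a gripper value outside its range is refused whole. The fingers move at their own pace and stop on an object; the grip force is fixed at half the most. Time passes only in rows, so rows that do not move let the fingers close. It gives the time, the measured TCP pose, the force, the opening and the grip force at its end, in the units of the state.
- ctrl.sense(): the state, without advancing time (a new reading comes with each control period).
- ctrl.snapshot(name): name is "scene" or "side" or "wrist"; returns (picture, depth): 480x640x3 uint8, red, green, blue; 480x640 float32, m along the optical axis (not along the pixel's ray), 0 where there is no reading.
- ctrl.camera_info(name): a dict with "camera_matrix" (3x3 intrinsics, pixels), "eye" and "orientation" of the camera in the world. Camera axes: x right, y down, z forward; pixel columns grow to the right and rows downward; lengths in m; the calibration is good to about 2 mm. A picture is of the moment at which its call begins: read the wrist's pose just before it. camera_info takes no time and is no camera call; for the wrist camera it gives the pose at the moment of the call.
- ctrl.sign_off(): hands the job in; it is judged then, once.
The state is a dict: "t": time; "q": joint angles; "qvel": joint speeds; "tau": joint torques, N m; "tool_pos": TCP position; "eef_rot": TCP orientation; "contact_force": force on the tool from outside, world axes, zero at the start; "moment": the same for the moment, N m; "grip_width": finger opening in m; "grasp_force": force on a finger pad.
Only numpy, scipy, OpenCV 4.12 (cv2) and the standard library are available. Lean on these libraries where they do the work, as an engineer would, in place of code of your own. Each camera call takes 0.05 s, during which the arm holds its last target. There are 200 camera calls.

## Working session

There is one attempt and no reset: what is moved stays moved. The work goes in short steps, Python scripts to look and compute and a tool call to move; the robot and the scene stay as the last step left them, time stands still between calls to the robot, and variables do not carry over. Pictures are saved under pics/ and viewed, at most 10 in all, crops included, and the job is handed in when it is done.

Besides the shell and the picture viewer there is one more tool, called after "Emit:" as name(argument=value, ...), one argument or row to a line, values as JSON. play_rows: Moves the arm, as the interface text tells. Its arguments: {"type":"object","properties":{"rows":{"type":"array","items":{"type":"array"}}},"required":["rows"]}

```bash
mkdir -p pics
cat > h.py <<'E'
import numpy as np, cv2
from scipy.spatial.transform import Rotation as R
from station import ctrl
def cam(n):
    i=ctrl.camera_info(n); o=np.array(i["orientation"],float)
    return np.array(i["camera_matrix"]),np.array(i["eye"]),(R.from_quat(o).as_matrix() if o.size==4 else o.reshape(3,3))
def snap(n,f=None):
    c=cam(n); p,d=ctrl.snapshot(n)
    np.savez('last_%s.npz'%n,p=p,d=d,K=c[0],e=c[1],M=c[2])
    if f: cv2.imwrite('pics/'+f,p[:,:,::-1])
def load(n):
    return np.load('last_%s.npz'%n)
def pts(L):
    v,u=np.mgrid[:480,:640]; d=L['d']; K=L['K']
    c=np.stack([(u-K[0,2])/K[0,0]*d,(v-K[1,2])/K[1,1]*d,d],-1)
    return c@L['M'].T+L['e']
def proj(L,X):
    c=(np.atleast_2d(X)-L['e'])@L['M']; k=c@L['K'].T; return k[:,:2]/k[:,2:]
E
python3 - <<'E'
from h import *
print(ctrl.sense()); print(ctrl.tcp_to_grasp)
snap('scene','s1.png'); snap('side','d1.png')
for n in('scene','side'): print(cam(n))
E
```

```text
{'t': 0.0, 'q': array([-1.33333817e+00,  3.78084575e-01,  7.96254617e-02,  1.27441650e+00,
       -3.03913816e-06,  1.46049081e+00]), 'qvel': array([-0.00057195,  0.00080189, -0.00084201,  0.00203379, -0.0002362 ,
       -0.00070904]), 'tau': array([-1.28976775e-03, -4.63597298e+01,  2.69879919e+01,  2.08195421e-02,
       -1.14702088e-04,  6.58368453e-07]), 'tool_pos': array([ 0.19580227, -0.539928  ,  0.23034844]), 'eef_rot': array([ 9.84920073e-01,  1.73006848e-01, -6.75686877e-05, -1.03744655e-03]), 'contact_force': array([-0.10041382,  0.64322108,  0.36000931]), 'moment': array([ 0.03988089, -0.01257124, -0.00833308]), 'grasp_force': 0.0, 'grip_width': 0.08513912348222666}
0.0187
(array([[585.53170117,   0.        , 320.31557162],
       [  0.        , 585.53170117, 233.13073948],
       [  0.        ,   0.        ,   1.        ]]), array([ 1.2184664 , -0.28367516,  1.31330937]), array([[ 0.31247125,  0.81431246, -0.48913897],
       [ 0.94989972, -0.26393646,  0.16741583],
       [ 0.00722719, -0.5169456 , -0.85598774]]))
(array([[471.55229355,   0.        , 319.16461166],
       [  0.        , 471.55229355, 247.55377765],
       [  0.        ,   0.        ,   1.        ]]), array([0.31456473, 0.79149791, 1.15512208]), array([[-0.96971359, -0.18825034,  0.1556193 ],
       [-0.24415629,  0.7299714 , -0.63838034],
       [ 0.00657768, -0.65704152, -0.75382569]]))
```

View pics/s1.png

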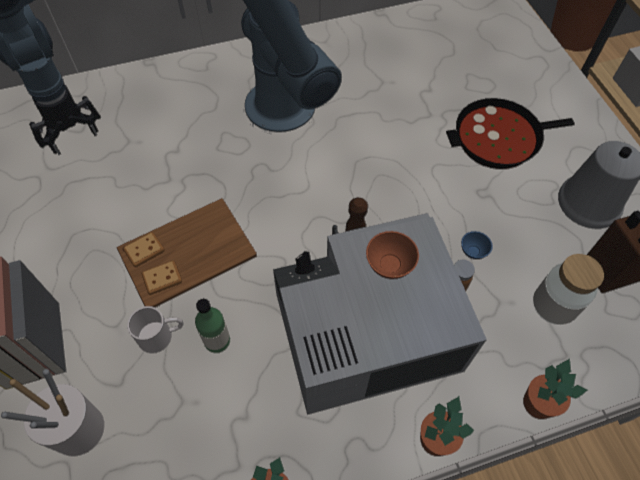

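View pics/d1.png

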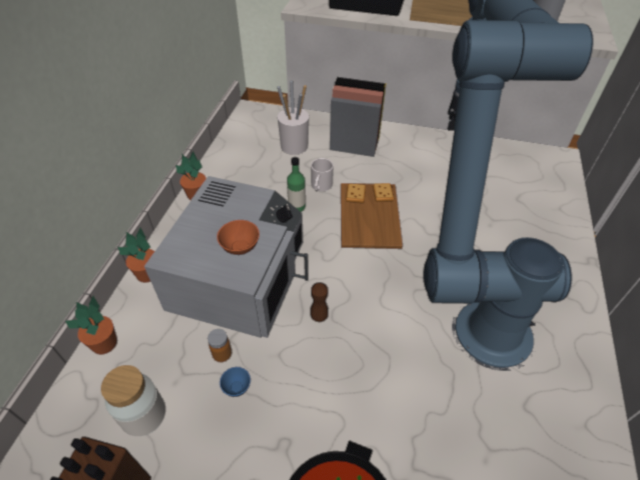

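The scene camera looks back over the oven at the robot: dial near (303,265), mill head near (357,205), and board corners near (118,247), (222,200), (256,255) and (152,305). In the side view the mill is at (319,300) and the door handle at (303,267). I'll fit the oven, board and mill from depth.

Run:
```python
from h import *
L=load('scene'); P=pts(L); S=load('side'); Q=pts(S)
def rect(A):
    c,s,a=cv2.minAreaRect((A[:,:2]*1000).astype(np.float32)); return c,s,a,cv2.boxPoints((c,s,a)).round(0).tolist()
for nm,X,im in(('scene',P,L['p']),('side',Q,S['p'])):
    x=X[...,0];y=X[...,1];z=X[...,2]
    print(nm,'worktop z',np.median(z[(abs(z)<.02)]))
    m=(abs(z-.215)<.004)&(x>.4)&(x<1.1)&(abs(y)<.4)
    m=cv2.morphologyEx(m.astype(np.uint8),cv2.MORPH_OPEN,np.ones((5,5)))
    n,l,st,ce=cv2.connectedComponentsWithStats(m); k=1+np.argmax(st[1:,4]); print('oven',rect(X[l==k]))
    hsv=cv2.cvtColor(im,cv2.COLOR_RGB2HSV)
    m=(abs(z-.02)<.005)&(hsv[...,1]>80)&(x>.2)&(x<.8)&(y<0)
    m=cv2.morphologyEx(m.astype(np.uint8),cv2.MORPH_OPEN,np.ones((3,3)))
    n,l,st,ce=cv2.connectedComponentsWithStats(m); k=1+np.argmax(st[1:,4]); print('board',rect(X[l==k]))
for nm,X,(u,v) in(('scene',P,(357,205)),('side',Q,(319,290))):
    p=X[v,u]; print('mill px',p)
    m=(np.hypot(X[...,0]-p[0],X[...,1]-p[1])<.045)&(X[...,2]>.03)&(X[...,2]<.16)
    A=X[m]; print(m.sum(),A[:,2].max())
    for a,b in((.03,.06),(.06,.09),(.1,.125),(.125,.14)):
        B=A[(A[:,2]>a)&(A[:,2]<b)]
        if len(B): print(a,B.min(0),B.max(0),B.mean(0))
def crop(im,u,v,w,h,f): return cv2.resize(im[v-h//2:v+h//2,u-w//2:u+w//2],None,fx=f,fy=f,interpolation=cv2.INTER_CUBIC)
a=crop(L['p'],305,265,80,60,9.99); b=crop(S['p'],282,213,80,60,9.99)
cv2.imwrite('pics/c1.png',cv2.resize(np.hstack([a,b])[:,:,::-1],(800,300)))
```

```text
scene worktop z -0.00046073697293746996
oven ((807.7430419921875, -11.869857788085938), (370.3482666015625, 219.20054626464844), 86.85491180419922, [[688.0, -191.0], [907.0, -203.0], [927.0, 167.0], [708.0, 179.0]])
board ((419.1315002441406, -352.5001220703125), (202.52598571777344, 260.81854248046875), 12.734559059143066, [[292.0, -248.0], [349.0, -502.0], [547.0, -457.0], [489.0, -203.0]])
side worktop z 0.0008485140353374776
oven ((768.5206909179688, 55.95808410644531), (244.5371856689453, 300.0931701660156), 87.09345245361328, [[612.0, -59.0], [912.0, -74.0], [925.0, 170.0], [625.0, 186.0]])
board ((418.1553955078125, -353.1583251953125), (194.9853973388672, 274.30120849609375), 12.364364624023438, [[294.0, -240.0], [352.0, -508.0], [543.0, -466.0], [484.0, -198.0]])
mill px [0.49857675 0.05541903 0.13770423]
557 0.14253855001050186
0.03 [0.47561337 0.03480159 0.03086112] [0.51361955 0.08489765 0.05979663] [0.50128383 0.05257285 0.04831217]
0.06 [0.49014563 0.04254498 0.06002468] [0.5115373  0.0782031  0.08999168] [0.50529277 0.05575689 0.07328325]
0.1 [0.47161348 0.03692476 0.10001175] [0.51714589 0.08457061 0.12496026] [0.50652339 0.05397874 0.11326526]
0.125 [0.47095728 0.0379009  0.12502277] [0.51845724 0.08395869 0.13965959] [0.49647802 0.05964762 0.13228815]
mill px [0.48876079 0.07399138 0.1363926 ]
536 0.1431714022376318
0.03 [0.4642913  0.05143769 0.03034251] [0.51686794 0.08965574 0.05999873] [0.4864866  0.0773704  0.04529263]
0.06 [0.47189968 0.05928687 0.0607164 ] [0.50591965 0.08304496 0.08938353] [0.4869318  0.07626356 0.07469705]
0.1 [0.46637549 0.05784779 0.10068801] [0.51160748 0.08804387 0.12498491] [0.48585559 0.07968733 0.11358709]
0.125 [0.46758144 0.04249155 0.12505658] [0.51382744 0.08700699 0.1399796 ] [0.48936952 0.06833713 0.13290861]
```

View pics/c1.png

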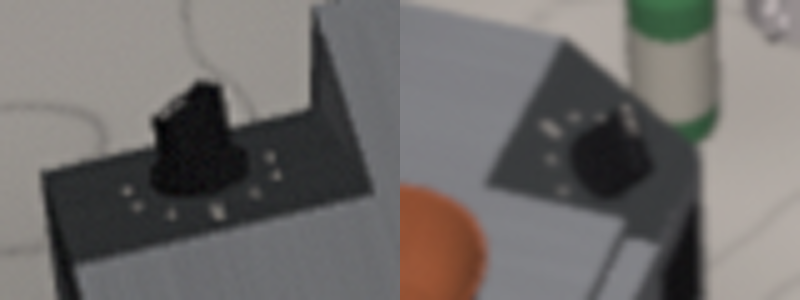

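The crop shows the panel with its marks. The dial's white pointer line is at about scene px (297–303, 254–259) and side px (286–289, 204–209), so it points clockwise of off, roughly to the right and down. Next I compute its angle.

```bash
cat >> h.py <<'E'
yaw=np.radians(-3.05); O=np.array([.616,0,0])
Ro=R.from_euler('z',yaw).as_matrix()
def ov(p): return O+Ro@(np.array(p)/1000.)
ups=Ro@np.array([np.cos(np.radians(40)),0,np.sin(np.radians(40))]); nrm=Ro@np.array([-np.sin(np.radians(40)),0,np.cos(np.radians(40))]); rgt=Ro@np.array([0,-1,0])
PC=ov([42,-115,180])
def onplane(L,u,v,p0,n):
    r=L['M']@np.linalg.solve(L['K'],[u,v,1.]); return L['e']+r*(np.dot(p0-L['e'],n)/np.dot(r,n))
def delta(pt,Rt):
    """rows needed: translation in present tool axes (cm), rotvec deg in tool axes"""
    s=ctrl.sense(); Rc=R.from_quat(s['eef_rot'])
    return (Rc.inv().apply(pt-s['tool_pos'])*100).round(2),np.degrees((Rc.inv()*Rt).as_rotvec()).round(2)
E
python3 - <<'E'
from h import *
L=load('scene');S=load('side')
for nm,X,pl in(('scene',L,[(296.6,258.6),(302.6,254.4)]),('side',S,[(286.5,204.6),(288.6,209)])):
    for u,v in pl:
        p=onplane(X,u,v,PC+.04*nrm,nrm)-PC; a,b=p@ups,p@rgt; print(nm,a*1000,b*1000,np.arctan2(b,a))
    print('longmark/dots proj',proj(X,PC+.0*nrm+.033*ups).round(1),'centre',proj(X,PC+.04*nrm).round(1))
    Y=pts(X); print('bottle',Y[305 if nm=='scene' else 162, 203 if nm=='scene' else 294])
c,s=np.cos(np.radians(12.5)),np.sin(np.radians(12.5))
for n in ('dial','h'): pass
print('dialgrip',PC+.029*nrm,'handle',ov([-65,-17,100]),'hinge',ov([0,190,100]))
Rt=R.from_matrix(np.stack([np.cross(rgt*-1,-nrm),-rgt,-nrm],1)); print(Rt.as_matrix())
print(delta(PC+.15*nrm,Rt))
E
```

```text
scene 19.492916265981968 21.49222479055651 0.8341408265116331
scene 3.699388433973164 5.499806840513402 0.9786699368109604
longmark/dots proj [[310.8 275.7]] centre [[304.8 253.2]]
bottle [ 0.67734673 -0.34990813  0.21035278]
side 15.903541892674125 17.72771531935051 0.8395854822482105
side 4.328274698153061 9.739261926492068 1.1525965328881589
longmark/dots proj [[272.  210.8]] centre [[288.6 212.2]]
bottle [ 0.67463582 -0.33824276  0.20848598]
dialgrip [ 0.63320722 -0.11607998  0.20221529] handle [ 0.55018755 -0.01351744  0.1       ] hinge [0.62610941 0.18973086 0.1       ]
[[-7.64959328e-01  5.32074049e-02  6.41877090e-01]
 [ 4.07592368e-02  9.98583483e-01 -3.42010606e-02]
 [-6.42787610e-01 -3.46944695e-18 -7.66044443e-01]]
(array([ 48.41, -28.  ,  -6.38]), array([ -54.08,  -11.13, -148.54]))
```

Emit:
play_rows(
  rows=[
    [[2.0,-1.2,-1.0],[0,0,0],5],
    [[3.3,-1.9,-0.5],[0,0,0],5],
    [[3.3,-1.9,-0.5],[0,0,0],5],
    [[3.3,-1.9,-0.5],[0,0,0],5],
    [[3.3,-1.9,-0.4],[0,0,0],5],
    [[3.3,-1.9,-0.4],[0,0,0],5],
    [[3.3,-1.9,-0.4],[0,0,0],5],
    [[3.3,-1.9,-0.4],[0,0,0],5],
    [[3.3,-1.9,-0.4],[0,0,0],5],
    [[3.3,-1.9,-0.4],[0,0,0],5],
  ],
)

```text
t: 0.93
tool_pos: [0.4323, -0.2587, 0.2802]
eef_rot: [0.985, 0.173, -0.0, -0.0]
contact_force: [1.0, -0.4, 1.4]
grip_width: 0.0502
grasp_force: 0.0
```

Emit:
play_rows(
  rows=[
    [[3.3,-1.9,-0.4],[0,0,0],5],
    [[3.3,-1.9,-0.4],[0,0,0],5],
    [[3.3,-1.9,-0.4],[0,0,0],5],
    [[3.3,-1.9,-0.2],[0,0,0],5],
    [[3.3,-1.9,0],[0,0,0],5],
    [[0,0,0],[0,0,0],5],
  ],
)

```text
t: 1.43
tool_pos: [0.5575, -0.1098, 0.2933]
eef_rot: [0.984, 0.176, 0.001, -0.001]
contact_force: [-0.1, -0.8, -0.6]
grip_width: 0.0502
grasp_force: 0.0
```

```bash
cat >> h.py <<'E'
def dialrot(d):
    B=R.from_matrix(np.stack([np.cross(rgt*-1,-nrm),-rgt,-nrm],1)); return B*R.from_rotvec([0,0,d])
E
python3 - <<'E'
from h import *
print(ctrl.sense()['tool_pos'],ctrl.sense()['q'],delta(PC+.15*nrm,dialrot(.85)))
E
```

```text
[ 0.55745525 -0.10975216  0.29331691] [-0.30766647  0.35812649  0.21204274  1.42474563  0.00295697  2.47915885] (array([-0.26,  0.14, -0.16]), array([ -45.2 ,    9.97, -102.99]))
```

Emit:
play_rows(
  rows=[
    [[-0.2,0.1,-0.2],[-2.83,0.62,-6.44],5],
    [[0,0,0],[-2.83,0.62,-6.44],5],
    [[0,0,0],[-2.83,0.62,-6.44],5],
    [[0,0,0],[-2.83,0.62,-6.44],5],
    [[0,0,0],[-2.83,0.62,-6.44],5],
    [[0,0,0],[-2.83,0.62,-6.44],5],
    [[0,0,0],[-2.83,0.62,-6.44],5],
    [[0,0,0],[-2.83,0.62,-6.44],5],
  ],
)

```text
t: 2.1
tool_pos: [0.5522, -0.1165, 0.2958]
eef_rot: [0.791, 0.58, 0.074, 0.18]
contact_force: [-0.5, -0.2, 0.8]
grip_width: 0.0497
grasp_force: 0.0
```

Emit:
play_rows(
  rows=[
    [[0,0,0],[-2.83,0.62,-6.44],5],
    [[0,0,0],[-2.83,0.62,-6.44],5],
    [[0,0,0],[-2.83,0.62,-6.44],5],
    [[0,0,0],[-2.83,0.62,-6.44],5],
    [[0,0,0],[-2.83,0.62,-6.44],5],
    [[0,0,0],[-2.83,0.62,-6.44],5],
    [[0,0,0],[-2.83,0.62,-6.44],5],
    [[0,0,0],[-2.83,0.62,-6.44],5],
    [[0,0,0],[0,0,0],5],
  ],
)

```text
t: 2.85
tool_pos: [0.5507, -0.1174, 0.2941]
eef_rot: [0.413, 0.845, 0.129, 0.315]
contact_force: [-0.4, 0.1, -0.2]
grip_width: 0.0502
grasp_force: 0.0
```

Run:
```python
from h import *
print(ctrl.sense()['tool_pos'],ctrl.sense()['q'],delta(PC+.15*nrm,dialrot(.85)))
snap('wrist','w1.png'); L=load('wrist')
print(L['e'],L['M'])
print('centre base/top',proj(L,np.array([PC,PC+.04*nrm,PC+.033*ups,PC+.04*nrm+.02*(ups*np.cos(.85)+rgt*np.sin(.85))])))
```

```text
[ 0.55066176 -0.11740823  0.29409082] [-0.46156856 -0.19949879 -0.66126113  0.45247093  0.24982876  0.53302037] (array([0.17, 0.68, 0.23]), array([-0.4 ,  0.26, -0.17]))
[ 0.42258922 -0.04852713  0.37018066] [[ 0.61614822  0.24066275  0.74996187]
 [ 0.6257628  -0.7278117  -0.28055488]
 [ 0.47831192  0.64216163 -0.59903768]]
centre base/top [[329.66811349 223.03466731]
 [330.43344578 236.00583865]
 [356.125509   245.57869561]
 [330.30597303 259.34266334]]
```

View pics/w1.png

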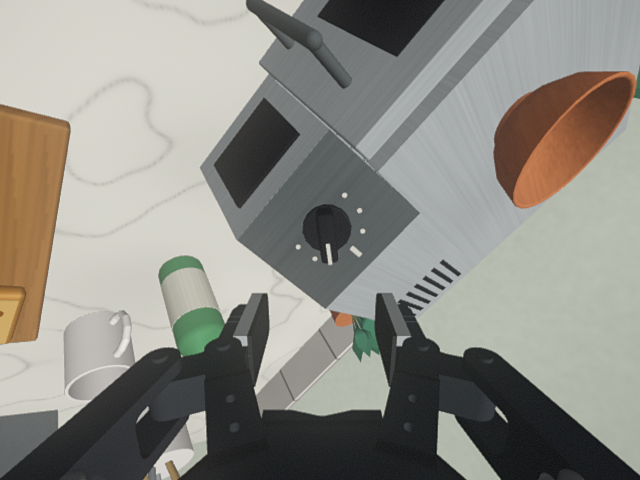

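The wrist view shows the dial disc centred near (327,228) and the bar from about (327,208) to (329,263), with its white line at (327–329, 243–263). The long mark is at (355,251). I'll refine these with an enlarged crop.

Run:
```python
from h import *
L=load('wrist'); im=L['p'].copy()
c=cv2.resize(im[180:280,265:395],None,fx=6,fy=6,interpolation=cv2.INTER_CUBIC)
cv2.imwrite('pics/w1c.png',c[:,:,::-1])
```

```text
(no output)
```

View pics/w1c.png

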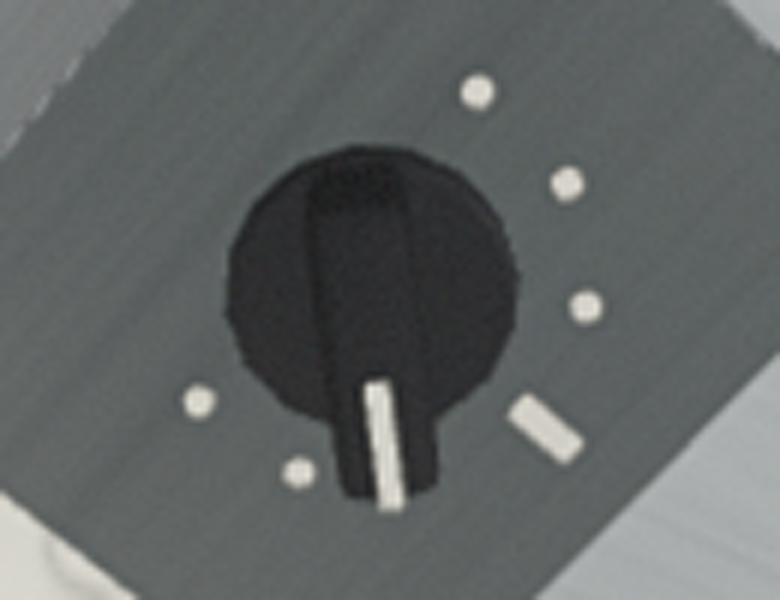

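The crop shows dots at (478,91), (568,184) and (586,307) on the counter-clockwise side and (299,472) and (199,402) on the clockwise side. The white line runs (377,382)→(391,508). I fit the dial centre from the dots.

Run:
```python
from h import *
from scipy.optimize import least_squares
L=load('wrist')
px=lambda a:(265+a[0]/6,180+a[1]/6)
D=[(478,91),(568,184),(586,307),(299,472),(199,402)]; A=[-1.8,-1.2,-.6,1.2,1.8]
X=np.array([[ (p-PC)@ups,(p-PC)@rgt] for p in (onplane(L,*px(d),PC,nrm) for d in D)])*1000
f=lambda v:(X-np.array([[v[0]+v[2]*np.cos(a+v[3]),v[1]+v[2]*np.sin(a+v[3])] for a in A])).ravel()
r=least_squares(f,[0,0,33,0]); print('dots fit up,right,r,rot',r.x,r.fun.round(1))
l=np.array([[ (p-PC)@ups,(p-PC)@rgt] for p in (onplane(L,*px(d),PC+.04*nrm,nrm) for d in((377,382),(391,508)))])*1000
q=l[1]-l[0]; print(l,np.arctan2(q[1],q[0]),np.arctan2(*(l[1]-r.x[:2])[::-1]))
Y=pts(L); m=np.s_[180:280,265:395]
# plane height check
m=[(int(px(p)[0]),int(px(p)[1])) for p in((100,100),(650,200),(560,350),(450,80),(640,300),(300,560))]
for u,v in m: print((Y[v,u]-PC)@nrm*1000)
```

```text
dots fit up,right,r,rot [ 6.25320986e-01  4.44330248e+00  3.31809167e+01 -1.39057966e-04] [-0.  -0.1  0.1  0.  -0.   0.1 -0.1 -0.   0.1  0. ]
[[ 2.71644678  6.21607003]
 [16.22988197 18.61244101]] 0.7423112773941922 0.7372243753503783
0.14866517129259124
0.792655312596085
1.023826664152203
0.9381741402756488
-0.21830663177430928
-0.18368116723823247
```

```bash
cat >> h.py <<'E'
PC=PC+.0006*ups+.0042*rgt+.0004*nrm
O=O+.0042*rgt
E
python3 - <<'E'
from h import *
print(delta(PC+.15*nrm,dialrot(.74)),delta(PC+.0125*nrm,dialrot(.74)))
E
```

```text
(array([-0.13,  0.39,  0.2 ]), array([-0.47,  0.26, -6.7 ])) (array([-0.06,  0.5 , 13.95]), array([-0.47,  0.26, -6.7 ]))
```

Emit:
play_rows(
  rows=[
    [[-0.1,0.4,0.2],[-0.5,0.3,-6.7],5],
    [[0,0,2.5],[0,0,0],5],
    [[0,0,3],[0,0,0],5],
    [[0,0,3],[0,0,0],5],
    [[0,0,2],[0,0,0],5],
    [[0,0,1],[0,0,0],5],
    [[0,0,0],[0,0,0],5],
    [[0,0,0],[0,0,0],5],
  ],
)

```text
t: 3.57
tool_pos: [0.6311, -0.1183, 0.209]
eef_rot: [0.361, 0.867, 0.116, 0.322]
contact_force: [0.8, -0.4, 1.2]
grip_width: 0.0499
grasp_force: 0.0
```

Run:
```python
from h import *
print(delta(PC+.0125*nrm,dialrot(.74)),ctrl.sense()['contact_force'])
```

```text
(array([ 0.04, -0.29,  2.26]), array([ 0.17, -0.05,  0.22])) [ 0.7746972  -0.36291482  1.22503623]
```

Emit:
play_rows(
  rows=[
    [[0,-0.3,0.8],[0,0,0],5],
    [[0,0,0.8],[0,0,0],5],
    [[0,0,0.6],[0,0,0],5],
    [[0,0,0],[0,0,0],3],
    [[0,0,0],[0,0,0],1],
    [[0,0,0],[0,0,0],0],
    [[0,0,0],[0,0,0],0],
    [[0,0,0],[0,0,0],0],
  ],
)

```text
t: 4.23
tool_pos: [0.643, -0.122, 0.191]
eef_rot: [0.361, 0.867, 0.115, 0.323]
contact_force: [-4.2, -2.4, 2.1]
grip_width: 0.013
grasp_force: 59.3
```

Run:
```python
from h import *
s=ctrl.sense();print(delta(PC+.0125*nrm,dialrot(0)),s)
```

```text
(array([0.07, 0.09, 0.1 ]), array([  0.09,   0.07, -42.16])) {'t': 4.2333, 'q': array([-0.38582258,  0.08683291, -0.69605973,  0.1158936 ,  0.21289278,
        0.47747946]), 'qvel': array([-0.0020824 ,  0.00051696, -0.00072152, -0.00149415,  0.0003003 ,
        0.00056484]), 'tau': array([ 1.74423795e+00, -3.21892977e+01,  2.93031764e+01, -6.55521512e+00,
        1.35245696e+00, -1.88479596e-02]), 'tool_pos': array([ 0.64297485, -0.12198515,  0.19097007]), 'eef_rot': array([0.36092193, 0.86728746, 0.11521855, 0.32291255]), 'contact_force': array([-4.17396711, -2.44370508,  2.13549825]), 'moment': array([-0.22788633,  0.98612222, -0.25507983]), 'grasp_force': 59.32141900062561, 'grip_width': 0.012969494990493302}
```

Emit:
play_rows(
  rows=[
    [[0,0,0],[0,0,-6],0],
    [[0,0,0],[0,0,-6],0],
    [[0,0,0],[0,0,-6],0],
    [[0,0,0],[0,0,-6],0],
    [[0,0,0],[0,0,-6],0],
    [[0,0,0],[0,0,-6],0],
    [[0,0,0],[0,0,-6.2],0],
    [[0,0,0],[0,0,0],0],
    [[0,0,0],[0,0,0],0],
  ],
)

```text
t: 4.98
tool_pos: [0.643, -0.1218, 0.191]
eef_rot: [0.025, 0.939, -0.008, 0.343]
contact_force: [-4.7, -1.5, 2.3]
grip_width: 0.0128
grasp_force: 59.5
```

Run:
```python
from h import *
s=ctrl.sense();print(delta(PC+.0125*nrm,dialrot(0)),s['contact_force'],s['grip_width'])
```

```text
(array([-0.01,  0.1 ,  0.1 ]), array([ 0.09,  0.1 , -0.08])) [-4.66911734 -1.47300722  2.31350221] 0.012839295901691057
```

Release slowly and back off along the tool axis, then look.

Emit:
play_rows(
  rows=[
    [[0,0,0],[0,0,0],2],
    [[0,0,0],[0,0,0],3.5],
    [[0,0,0],[0,0,0],4.5],
    [[0,0,-1],[0,0,0],4.5],
    [[0,0,-3],[0,0,0],4.5],
    [[0,0,-4],[0,0,0],4.5],
    [[0,0,-4],[0,0,0],4.5],
    [[0,0,-2],[0,0,0],6],
    [[0,0,0],[0,0,0],8],
  ],
)

```text
t: 5.73
tool_pos: [0.5537, -0.1176, 0.3047]
eef_rot: [0.024, 0.937, -0.01, 0.347]
contact_force: [0.6, -0.6, 0.4]
grip_width: 0.0678
grasp_force: 0.0
```

Run:
```python
from h import *
snap('wrist'); L=load('wrist'); im=L['p']
u,v=proj(L,PC+.02*nrm)[0].astype(int); print(u,v)
u=min(max(u,65),575);v=min(max(v,50),430)
print('origin',u-65,v-50)
cv2.imwrite('pics/w2c.png',cv2.resize(im[v-50:v+50,u-65:u+65],None,fx=6,fy=6,interpolation=cv2.INTER_CUBIC)[:,:,::-1])
print(proj(L,np.array([PC+.04*nrm+.003*ups,PC+.04*nrm+.02*ups]))-[u-65,v-50])
# mill from several views using median head centre: fit circle to all points of head z .1-.125 in scene+side
from scipy.optimize import least_squares
for nm in('scene','side'):
    X=pts(load(nm)).reshape(-1,3); p=np.array([.491,.063]); A=X[(np.hypot(*(X[:,:2]-p).T)<.04)]
    for a,b,r in((.1,.125,.024),(.062,.086,.019)):
        B=A[(A[:,2]>a)&(A[:,2]<b)]
        f=least_squares(lambda c:np.hypot(*(B[:,:2]-c).T)-r,p,loss='soft_l1',f_scale=.001); print(nm,a,f.x,len(B))
    B=A[A[:,2]>.13]; print('top',B.mean(0),len(B))
c=[np.array(x)/1000 for x in([489,-203],[484,-198],[292,-248],[294,-240])]
```

```text
322 222
origin 257 172
[[65.09808595 60.2908372 ]
 [65.034866   79.86095857]]
scene 0.1 [0.49064439 0.06203939] 115
scene 0.062 [0.49107221 0.06201254] 73
top [0.49489906 0.0605904  0.13540183] 150
side 0.1 [0.49058897 0.0615943 ] 92
side 0.062 [0.49049772 0.06162328] 67
top [0.48940394 0.06693675 0.13540259] 149
```

View pics/w2c.png

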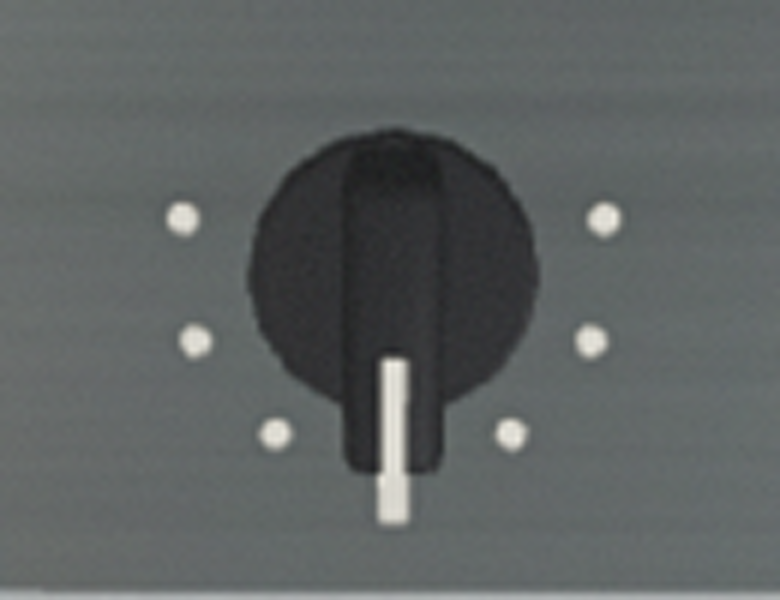

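The dial now points exactly at the long mark: the pointer line at x≈393 is collinear with the mark in the crop. Next is the mill.

```bash
cat >> h.py <<'E'
DOWN=R.from_matrix(np.array([[-1,0,0],[0,1,0],[0,0,-1.]]).T)
MILL=np.array([.4907,.0618]); FREE=np.array([.407,-.297])
E
python3 - <<'E'
from h import *
s=ctrl.sense();print(s['q'],delta(np.r_[MILL,.23],DOWN))
E
```

```text
[-0.46735847 -0.20164858 -0.64875225  0.45999455  0.26475379 -0.3246596 ] (array([10.18, 17.6 ,  0.77]), array([-1.1, 40.5, -2.8]))
```

Emit:
play_rows(
  rows=[
    [[1.7,3.0,0.1],[0,0,0],8.5],
    [[2.0,3.5,0.15],[0,0,0],8.5],
    [[2.0,3.5,0.15],[0,0,0],8.5],
    [[2.0,3.5,0.15],[0,0,0],8.5],
    [[1.7,3.0,0.1],[0,0,0],8.5],
    [[0.8,1.1,0.1],[0,0,0],8.5],
  ],
)

```text
t: 6.28
tool_pos: [0.4858, 0.0662, 0.2224]
eef_rot: [0.022, 0.94, -0.007, 0.34]
contact_force: [0.6, -1.3, -0.9]
grip_width: 0.085
grasp_force: 0.0
```

Emit:
play_rows(
  rows=[
    [[0,0,0],[-0.2,6.7,-0.5],8.5],
    [[0,0,0],[-0.2,6.7,-0.5],8.5],
    [[0,0,0],[-0.2,6.7,-0.5],8.5],
    [[0,0,0],[-0.2,6.7,-0.5],8.5],
    [[0,0,0],[-0.2,6.7,-0.5],8.5],
    [[0,0,0],[-0.1,6.7,-0.4],8.5],
    [[0,0,0],[0,0,0],8.5],
    [[0,0,0],[0,0,0],8.5],
  ],
)

```text
t: 6.95
tool_pos: [0.4907, 0.0627, 0.2235]
eef_rot: [-0.001, 1.0, 0.001, -0.002]
contact_force: [0.4, 0.7, -0.1]
grip_width: 0.0852
grasp_force: 0.0
```

Run:
```python
from h import *
s=ctrl.sense();print(s['q'],s['tool_pos'],delta(np.r_[MILL,.23],DOWN))
snap('wrist'); L=load('wrist'); X=pts(L).reshape(-1,3)
from scipy.optimize import least_squares
A=X[(np.hypot(*(X[:,:2]-MILL).T)<.045)&(X[:,2]<.145)]
for a,b,r in((.1,.125,.024),(.01,.03,.027)):
    B=A[(A[:,2]>a)&(A[:,2]<b)]
    if len(B)>20: print(a,len(B),least_squares(lambda c:np.hypot(*(B[:,:2]-c).T)-r,MILL,loss='soft_l1',f_scale=.001).x)
B=A[A[:,2]>.128]; print('top',B.mean(0),len(B),B[:,2].max())
```

```text
[-0.002093    0.22108597 -0.15478603  1.19969991  0.00123085 -0.00459005] [0.49067484 0.06265558 0.22351592] (array([ 0.  , -0.08, -0.65]), array([ 0.07, -0.27,  0.14]))
0.1 383 [0.48979211 0.06472756]
0.01 120 [0.48964558 0.06467361]
top [0.48678373 0.06474218 0.1345595 ] 2374 0.14030899927557816
```

Emit:
play_rows(
  rows=[
    [[0,0.1,1.5],[0,0,0],8.5],
    [[0,0,3],[0,0,0],8.5],
    [[0,0,3],[0,0,0],8.5],
    [[0,0,2.5],[0,0,0],8.5],
    [[0,0,1.7],[0,0,0],8.5],
    [[0,0,1.2],[0,0,0],8.5],
    [[0,0,0],[0,0,0],8.5],
    [[0,0,0],[0,0,0],8.5],
  ],
)

```text
t: 7.67
tool_pos: [0.4875, 0.064, 0.0985]
eef_rot: [-0.002, 1.0, 0.001, 0.0]
contact_force: [-0.1, -0.5, 0.5]
grip_width: 0.0848
grasp_force: 0.0
```

Emit:
play_rows(
  rows=[
    [[0,0,0],[0,0,0],6],
    [[0,0,0],[0,0,0],5.2],
    [[0,0,0],[0,0,0],4.6],
    [[0,0,0],[0,0,0],4],
    [[0,0,0],[0,0,0],3],
    [[0,0,0],[0,0,0],3],
    [[0,0,0],[0,0,0],3],
  ],
)

```text
t: 8.25
tool_pos: [0.4905, 0.0637, 0.0996]
eef_rot: [-0.001, 1.0, 0.001, 0.001]
contact_force: [-2.0, 0.0, 8.9]
grip_width: 0.046
grasp_force: 61.3
```

Emit:
play_rows(
  rows=[
    [[0,0,-0.5],[0,0,0],3],
    [[0,0,-1.5],[0,0,0],3],
    [[0,0,-2],[0,0,0],3],
    [[0,0,-2],[0,0,0],3],
    [[0,0,-1.5],[0,0,0],3],
    [[0,0,-0.5],[0,0,0],3],
    [[0,0,0],[0,0,0],3],
    [[0,0,0],[0,0,0],3],
  ],
)

```text
t: 8.92
tool_pos: [0.4891, 0.0636, 0.1773]
eef_rot: [-0.001, 1.0, 0.001, -0.001]
contact_force: [-0.4, -0.7, -2.9]
grip_width: 0.046
grasp_force: 62.1
```

Run:
```python
from h import *
s=ctrl.sense();print(s['tool_pos'],s['grip_width'],s['contact_force'],delta(np.r_[FREE,.175],DOWN))
snap('side'); snap('scene'); 
t=s['tool_pos'][:2]
for n in('side','scene'):
    X=pts(load(n)).reshape(-1,3)
    for a in np.arange(.04,.17,.02):
        B=X[(np.hypot(*(X[:,:2]-t).T)<.04)&(X[:,2]>a)&(X[:,2]<a+.02)]
        print(n,a.round(2),len(B),B.mean(0).round(4) if len(B) else '')
```

```text
[0.48908086 0.06361343 0.17727334] 0.04599868355972535 [-0.40944113 -0.66440088 -2.86785543] (array([  8.31, -36.04,   0.2 ]), array([ 0.07, -0.08,  0.16]))
side 0.04 0 
side 0.06 3 [0.4848 0.0806 0.0784]
side 0.08 73 [0.4844 0.0823 0.09  ]
side 0.1 112 [0.4848 0.0803 0.1109]
side 0.12 107 [0.4855 0.0766 0.1294]
side 0.14 71 [0.4863 0.0763 0.1506]
side 0.16 20 [0.4797 0.0759 0.1698]
scene 0.04 0 
scene 0.06 12 [0.5091 0.055  0.0783]
scene 0.08 88 [0.5087 0.0535 0.0898]
scene 0.1 138 [0.5055 0.0539 0.1108]
scene 0.12 117 [0.5028 0.0557 0.1291]
scene 0.14 78 [0.503  0.0565 0.1503]
scene 0.16 41 [0.5051 0.054  0.1707]
```

Emit:
play_rows(
  rows=[
    [[0.2,-1.0,0],[0,0,0],3],
    [[0.5,-2.0,0],[0,0,0],3],
    [[0.6,-2.6,0],[0,0,0],3],
    [[0.6,-2.6,0],[0,0,0],3],
    [[0.6,-2.6,0],[0,0,0],3],
    [[0.6,-2.6,0],[0,0,0],3],
    [[0.6,-2.6,0],[0,0,0],3],
    [[0.6,-2.6,0],[0,0,0],3],
    [[0.6,-2.6,0],[0,0,0],3],
    [[0.6,-2.6,0],[0,0,0],3],
  ],
)

```text
t: 9.85
tool_pos: [0.4334, -0.176, 0.1768]
eef_rot: [-0.001, 1.0, 0.001, -0.001]
contact_force: [0.2, 0.3, -3.3]
grip_width: 0.046
grasp_force: 62.2
```

Emit:
play_rows(
  rows=[
    [[0.6,-2.6,0],[0,0,0],3],
    [[0.6,-2.6,0],[0,0,0],3],
    [[0.6,-2.6,0],[0,0,0],3],
    [[0.6,-2.2,0],[0,0,0],3],
    [[0.4,-1.6,0],[0,0,0],3],
    [[0.2,-0.8,0],[0,0,0],3],
    [[0,-0.4,0],[0,0,0],3],
    [[0,0,0],[0,0,0],3],
    [[0,0,0],[0,0,0],3],
  ],
)

```text
t: 10.6
tool_pos: [0.4051, -0.3018, 0.1771]
eef_rot: [-0.002, 1.0, 0.001, -0.001]
contact_force: [0.3, 0.1, -2.1]
grip_width: 0.0462
grasp_force: 62.3
```

Run:
```python
from h import *
s=ctrl.sense();print(s['tool_pos'],s['grip_width'],s['contact_force'],delta(np.r_[FREE,.175],DOWN))
```

```text
[ 0.40513995 -0.30181164  0.17708155] 0.046247373025859795 [ 0.3480538   0.06477528 -2.0514995 ] (array([-0.19,  0.48,  0.21]), array([ 0.13, -0.08,  0.19]))
```

Emit:
play_rows(
  rows=[
    [[0,0.3,1],[0,0,0],3],
    [[0,0,1.5],[0,0,0],3],
    [[0,0,1.2],[0,0,0],3],
    [[0,0,0.8],[0,0,0],3],
    [[0,0,0.5],[0,0,0],3],
    [[0,0,0.2],[0,0,0],3],
    [[0,0,0],[0,0,0],3],
    [[0,0,0],[0,0,0],3],
  ],
)

```text
t: 11.27
tool_pos: [0.4056, -0.2996, 0.1259]
eef_rot: [-0.002, 1.0, 0.0, -0.0]
contact_force: [-0.7, -0.9, -3.0]
grip_width: 0.0463
grasp_force: 62.2
```

Emit:
play_rows(
  rows=[
    [[0,0,0.2],[0,0,0],3],
    [[0,0,0.1],[0,0,0],3],
    [[0,0,0],[0,0,0],3],
    [[0,0,0],[0,0,0],3],
  ],
)

```text
t: 11.6
tool_pos: [0.4053, -0.2996, 0.1226]
eef_rot: [-0.001, 1.0, 0.001, -0.0]
contact_force: [-1.0, 1.5, -2.0]
grip_width: 0.046
grasp_force: 62.2
```

Emit:
play_rows(
  rows=[
    [[0,0,0.1],[0,0,0],3],
    [[0,0,0.1],[0,0,0],3],
    [[0,0,0],[0,0,0],3],
    [[0,0,0],[0,0,0],3],
  ],
)

```text
t: 11.93
tool_pos: [0.4052, -0.2995, 0.1204]
eef_rot: [-0.001, 1.0, 0.001, -0.001]
contact_force: [1.3, -0.1, -2.6]
grip_width: 0.046
grasp_force: 62.2
```

Emit:
play_rows(
  rows=[
    [[0,0,0.1],[0,0,0],3],
    [[0,0,0],[0,0,0],3],
    [[0,0,0],[0,0,0],3],
  ],
)

```text
t: 12.18
tool_pos: [0.4053, -0.2997, 0.1196]
eef_rot: [-0.001, 1.0, 0.0, -0.0]
contact_force: [-0.3, -0.8, -0.9]
grip_width: 0.0459
grasp_force: 62.4
```

Contact is starting. One more millimetre down, then a gradual release.

Emit:
play_rows(
  rows=[
    [[0,0,0.1],[0,0,0],3],
    [[0,0,0],[0,0,0],3],
    [[0,0,0],[0,0,0],3],
    [[0,0,0],[0,0,0],4.9],
    [[0,0,0],[0,0,0],5.5],
    [[0,0,0],[0,0,0],6.5],
    [[0,0,0],[0,0,0],8],
    [[0,0,0],[0,0,0],8.5],
    [[0,0,0],[0,0,0],8.5],
  ],
)

```text
t: 12.93
tool_pos: [0.4052, -0.2995, 0.1184]
eef_rot: [-0.001, 1.0, 0.001, -0.0]
contact_force: [-1.0, 0.1, -0.7]
grip_width: 0.0846
grasp_force: 0.0
```

Emit:
play_rows(
  rows=[
    [[0,0,-1],[0,0,0],8.5],
    [[0,0,-2],[0,0,0],8.5],
    [[0,0,-3],[0,0,0],8.5],
    [[0,0,-3],[0,0,0],8.5],
    [[0,0,-3],[0,0,0],8.5],
    [[0,0,-2],[0,0,0],8.5],
    [[0,0,0],[0,0,0],8.5],
  ],
)

```text
t: 13.52
tool_pos: [0.4073, -0.3016, 0.2641]
eef_rot: [-0.001, 1.0, -0.003, 0.003]
contact_force: [0.9, 0.1, 0.5]
grip_width: 0.0851
grasp_force: 0.0
```

Run:
```python
from h import *
s=ctrl.sense();print(s['tool_pos'],s['q'])
snap('side','d2.png'); snap('scene')
t=np.array([.4053,-.2997])
from scipy.optimize import least_squares
for n in('side','scene'):
    X=pts(load(n)).reshape(-1,3)
    A=X[(np.hypot(*(X[:,:2]-t).T)<.05)&(X[:,2]<.17)&(X[:,2]>.03)]
    print(n,A[:,2].max())
    for a,b,r in((.12,.145,.024),(.08,.108,.019),(.027,.048,.027)):
        B=A[(A[:,2]>a)&(A[:,2]<b)]
        if len(B)>20: print(a,len(B),least_squares(lambda c:np.hypot(*(B[:,:2]-c).T)-r,t,loss='soft_l1',f_scale=.001).x)
```

```text
[ 0.40731574 -0.30155241  0.26414142] [-7.62669059e-01  2.23376997e-01 -4.67974702e-02  1.29289381e+00
  2.40660460e-04 -7.65442931e-01]
side 0.16471188334544273
0.12 89 [ 0.40605203 -0.30198865]
0.08 74 [ 0.40580525 -0.30156399]
0.027 64 [ 0.40607156 -0.3018994 ]
scene 0.1638418553046017
0.12 125 [ 0.40594907 -0.30138583]
0.08 93 [ 0.40629719 -0.30165466]
0.027 82 [ 0.40620903 -0.30157391]
```

View pics/d2.png

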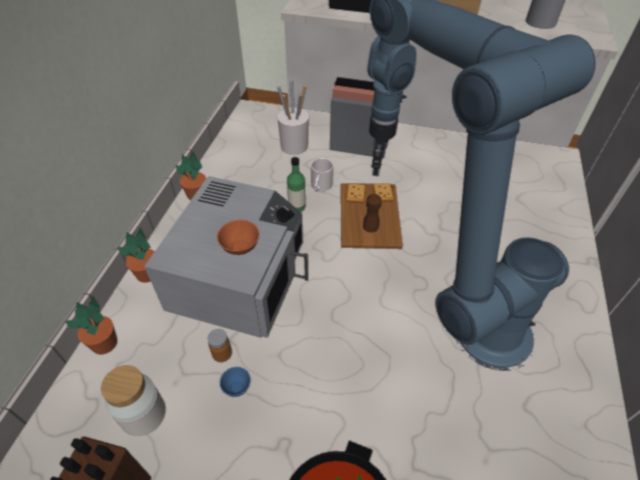

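The mill stands upright on the board at side px (372,212), with its axis at (0.406,-0.302) at every height. Before the door, I fit a simple arm model to check reach along the door arc.

```bash
cat > k.py <<'E'
from h import *
from scipy.optimize import least_squares
D=[([-1.33333817,.378084575,.0796254617,1.2744165,0,1.4605],[.19580227,-.539928,.23034844]),
([-.30766647,.35812649,.21204274,1.42474563,.00295697,2.47915885],[.55745525,-.10975216,.29331691]),
([-.46156856,-.19949879,-.66126113,.45247093,.24982876,.53302037],[.55066176,-.11740823,.29409082]),
([-.38582258,.08683291,-.69605973,.1158936,.21289278,.47747946],[.64297485,-.12198515,.19097007]),
([-.46735847,-.20164858,-.64875225,.45999455,.26475379,-.3246596],[.5537,-.1176,.3047]),
([-.002093,.22108597,-.15478603,1.19969991,.00123085,-.00459005],[.49067484,.06265558,.22351592]),
([-.762669059,.223376997,-.0467974702,1.29289381,0,-.765442931],[.40731574,-.30155241,.26414142])]
def fk(q,p,s=1):
    h,L1,L2,La,Lb,d,r0,e=p; ph=q[1]-q[2]; t=ph+q[3]
    dr=lambda a:np.array([np.cos(a),0,-np.sin(a)])
    nr=lambda a:np.array([np.sin(a),0,np.cos(a)])
    x=np.array([r0,d,h])+L1*np.array([np.sin(q[1]),0,np.cos(q[1])])+L2*dr(ph)+e*nr(ph)+La*dr(t)
    # q5 about the in-plane normal of the wrist, then q6 about tool z
    Z=R.from_rotvec(s*q[4]*nr(t)); z=Z.apply(dr(t)); x=x+Lb*z
    B=R.from_matrix(np.stack([np.cross([0,1,0],dr(t)),[0,1,0],dr(t)],1))
    R1=R.from_euler('z',q[0]); return R1.apply(x),R1*Z*B*R.from_rotvec([0,0,q[5]])
best=None
for s in(1,-1):
    f=least_squares(lambda p:np.concatenate([(fk(q,p,s)[0]-x)*1000 for q,x in D]+[1*(p-[.2,.4,.4,.1,.2,.06,0,0])]),[.2,.4,.4,.1,.2,.06,0,0])
    if best is None or f.cost<best[0]: best=(f.cost,s,f.x,f.fun)
S,P=best[1],best[2]
lo=np.array([-2.72,-.84,-1.02,-1.77,-1.37,-3.14]);hi=np.array([2.72,1.66,1.22,2.12,1.28,3.14])
def ik(x,Rt,q0):
    g=lambda q:np.concatenate([(fk(q,P,S)[0]-x)*10,(fk(q,P,S)[1].inv()*Rt).as_rotvec()])
    return least_squares(g,np.clip(q0,lo+1e-3,hi-1e-3),bounds=(lo,hi))
H=ov([0,190,0])
def hand(th,z): 
    v=np.array([-65,-207,0])/1000; return H+Ro@R.from_euler('z',-th).apply(v)+[0,0,z]
def tool(lean,yw): # lean from vertical, rad; yaw of the pointing direction in oven frame
    z=np.array([np.sin(lean),0,-np.cos(lean)]); y=np.array([0,1,0]); 
    return R.from_matrix(Ro)*R.from_euler('z',yw)*R.from_matrix(np.stack([np.cross(y,z),y,z],1))
E
python3 - <<'E'
from k import *
print(best[0],S,P.round(3),best[3][:21].round(1))
for lean in(40,50):
  for yend in(0,-25):
    q=np.array(D[4][0])
    for th in range(0,91,15):
        th_=np.radians(th); Rt=tool(np.radians(lean),np.radians(yend)*th/90); x=hand(th_,.115)+ctrl.tcp_to_grasp*Rt.as_matrix()[:,2]
        r=ik(x,Rt,q); q=r.x; print(lean,yend,th,x.round(3),q.round(2),'%.4f'%r.cost)
E
```

```text
2.252785078053315 1 [ 0.261  0.501  0.385  0.141  0.311  0.063 -0.002  0.072] [ 0.  -0.1  0.1  0.3 -0.1  0.3 -0.1  0.   0.6  0.2 -0.1  0.4  0.2  0.
 -1.8 -0.4 -0.   0.1 -0.2  0.1  0.3]
40 0 0 [ 0.562 -0.018  0.101] [-0.2   0.07 -1.02 -0.19  0.09 -0.11] 0.0002
40 0 15 [0.512 0.008 0.101] [-0.13 -0.02 -1.02 -0.02  0.04 -0.07] 0.0058
40 0 30 [0.471 0.047 0.101] [ 0.   -0.08 -1.02  0.09 -0.05  0.05] 0.0140
40 0 45 [0.44  0.095 0.101] [ 0.2  -0.09 -1.02  0.15 -0.19  0.23] 0.0173
40 0 60 [0.424 0.149 0.101] [ 0.41 -0.07 -1.02  0.13 -0.32  0.42] 0.0118
40 0 75 [0.422 0.206 0.101] [ 0.58 -0.01 -1.02  0.05 -0.4   0.54] 0.0033
40 0 90 [0.435 0.261 0.101] [ 0.68  0.06 -1.   -0.05 -0.44  0.6 ] 0.0000
40 -25 0 [ 0.562 -0.018  0.101] [-0.2   0.07 -1.02 -0.19  0.09 -0.11] 0.0002
40 -25 15 [0.512 0.007 0.101] [-0.09 -0.02 -1.02 -0.03 -0.04  0.03] 0.0054
40 -25 30 [0.47  0.045 0.101] [ 0.1  -0.06 -1.02  0.07 -0.21  0.26] 0.0104
40 -25 45 [0.44  0.092 0.101] [ 0.33 -0.04 -1.02  0.12 -0.39  0.53] 0.0075
40 -25 60 [0.423 0.146 0.101] [ 0.54  0.   -1.02  0.1  -0.53  0.77] 0.0007
40 -25 75 [0.421 0.201 0.
[... 464 characters left out ...]
2  0.09 -0.49  0.54] 0.0413
50 0 75 [0.424 0.206 0.103] [ 0.69  0.05 -1.02  0.   -0.59  0.65] 0.0201
50 0 90 [0.437 0.261 0.103] [ 0.77  0.13 -1.02 -0.14 -0.62  0.67] 0.0048
50 -25 0 [ 0.564 -0.018  0.103] [-0.2   0.07 -1.02 -0.2   0.1  -0.11] 0.0168
50 -25 15 [0.514 0.007 0.103] [-0.06 -0.01 -1.02 -0.05 -0.09  0.06] 0.0352
50 -25 30 [0.473 0.045 0.103] [ 0.19 -0.03 -1.02  0.04 -0.35  0.35] 0.0427
50 -25 45 [0.442 0.092 0.103] [ 0.45  0.02 -1.02  0.07 -0.58  0.66] 0.0296
50 -25 60 [0.425 0.145 0.103] [ 0.66  0.09 -1.02  0.05 -0.73  0.89] 0.0082
50 -25 75 [0.423 0.2   0.103] [ 0.79  0.16 -0.99  0.02 -0.8   1.03] 0.0000
50 -25 90 [0.435 0.255 0.103] [ 0.87  0.29 -0.77  0.27 -0.85  1.25] 0.0000
```

Run:
```python
from k import *
for lean in(20,25):
  for yend in(0,-20):
    q=np.array(D[4][0])
    for th in range(0,91,15):
        th_=np.radians(th); Rt=tool(np.radians(lean),np.radians(yend)*th/90); x=hand(th_,.138)+ctrl.tcp_to_grasp*Rt.as_matrix()[:,2]
        r=ik(x,Rt,q); q=r.x; print(lean,yend,th,x.round(3),q.round(2),'%.4f'%r.cost)
# handle seen: side view, bar points
for n in('side','scene'):
    X=pts(load(n)).reshape(-1,3); p=hand(0,.1)[:2]; B=X[(np.hypot(*(X[:,:2]-p).T)<.02)&(X[:,2]>.05)&(X[:,2]<.15)]
    print(n,p,len(B),B.mean(0),B.min(0),B.max(0))
Rt=tool(np.radians(25),0)
print(delta(hand(0,.138)-.10*Rt.as_matrix()[:,2],Rt))
```

```text
20 0 0 [ 0.556 -0.018  0.12 ] [-0.17  0.14 -0.61  0.47  0.04 -0.11] 0.0000
20 0 15 [0.506 0.009 0.12 ] [-0.12  0.05 -0.72  0.45  0.02 -0.07] 0.0000
20 0 30 [0.465 0.047 0.12 ] [-0.03 -0.03 -0.8   0.45 -0.01  0.02] 0.0000
20 0 45 [0.435 0.095 0.12 ] [ 0.11 -0.07 -0.84  0.46 -0.06  0.16] 0.0000
20 0 60 [0.418 0.149 0.12 ] [ 0.28 -0.06 -0.82  0.47 -0.11  0.31] 0.0000
20 0 75 [0.416 0.206 0.12 ] [ 0.43  0.   -0.76  0.49 -0.16  0.46] 0.0000
20 0 90 [0.429 0.261 0.12 ] [ 0.54  0.09 -0.67  0.52 -0.19  0.56] 0.0000
20 -20 0 [ 0.556 -0.018  0.12 ] [-0.17  0.14 -0.61  0.47  0.04 -0.11] 0.0000
20 -20 15 [0.506 0.008 0.12 ] [-0.11  0.05 -0.72  0.45 -0.    0.  ] 0.0000
20 -20 30 [0.465 0.046 0.12 ] [ 0.   -0.02 -0.79  0.46 -0.06  0.16] 0.0000
20 -20 45 [0.435 0.094 0.12 ] [ 0.16 -0.05 -0.81  0.48 -0.13  0.37] 0.0000
20 -20 60 [0.418 0.148 0.12 ] [ 0.34 -0.02 -0.78  0.52 -0.2   0.59] 0.0000
20 -20 75 [0.416 0.204 0.12 ] [ 0.49  0.06 -0.69  0.58 -0.26  0.8 ] 0.0000
20 -20 90 [0.429 0.259 0.12 ] [ 0.6   0.17 -0.57  0.64 -0.29  0.97] 0.0000
25 0 0 [ 0.558 -0.018  0.121] [-0.17  0.09 -0.71  0.33  0.05
[... 644 characters left out ...]
.07 -0.88  0.33 -0.08  0.17] 0.0000
25 -20 45 [0.436 0.094 0.121] [ 0.19 -0.09 -0.9   0.36 -0.17  0.38] 0.0000
25 -20 60 [0.419 0.147 0.121] [ 0.38 -0.05 -0.85  0.42 -0.26  0.62] 0.0000
25 -20 75 [0.417 0.204 0.121] [ 0.54  0.04 -0.75  0.49 -0.33  0.83] 0.0000
25 -20 90 [0.43  0.258 0.121] [ 0.64  0.15 -0.62  0.57 -0.37  1.  ] 0.0000
side [ 0.54996408 -0.01771149] 108 [ 0.55064501 -0.01690814  0.09652748] [ 0.54351627 -0.02668934  0.05006862] [ 0.56927808 -0.01202511  0.1486669 ]
scene [ 0.54996408 -0.01771149] 13 [ 0.55389017 -0.0249913   0.13877396] [ 0.54942525 -0.02717034  0.12680608] [ 0.56085935 -0.02157084  0.14948347]
(array([-10.26,  28.45,   3.09]), array([  0.66, -24.93,   3.17]))
```

Emit:
play_rows(
  rows=[
    [[-0.9,2.5,0],[0,0,0],6],
    [[-1.2,3.4,0],[0,0,0],6],
    [[-1.2,3.4,0],[0,0,0],6],
    [[-1.2,3.4,0.3],[0,0,0],6],
    [[-1.2,3.4,0.4],[0,0,0],6],
    [[-1.2,3.4,0.5],[0,0,0],6],
    [[-1.2,3.4,0.6],[0,0,0],6],
    [[-1.1,3.0,0.6],[0,0,0],6],
    [[-0.9,2.4,0.5],[0,0,0],6],
  ],
)

```text
t: 14.37
tool_pos: [0.5046, -0.0138, 0.2277]
eef_rot: [-0.002, 1.0, 0.001, -0.002]
contact_force: [-0.1, -0.1, 0.5]
grip_width: 0.06
grasp_force: 0.0
```

Emit:
play_rows(
  rows=[
    [[0,0,0],[0.2,-6.2,0.8],6],
    [[0,0,0],[0.2,-6.2,0.8],6],
    [[0,0,0],[0.2,-6.2,0.8],6],
    [[0,0,0],[0.2,-6.2,0.8],6],
    [[0,0,0],[0,0,0],6],
    [[0,0,0],[0,0,0],6],
  ],
)

```text
t: 14.87
tool_pos: [0.5003, -0.0154, 0.2253]
eef_rot: [0.027, 0.977, -0.005, 0.21]
contact_force: [0.4, -0.1, 0.4]
grip_width: 0.0599
grasp_force: 0.0
```

Run:
```python
from k import *
Rt=tool(np.radians(25),0); z=Rt.as_matrix()[:,2]
print(ctrl.sense()['tool_pos'],ctrl.sense()['q'].round(2),delta(hand(0,.138)-.10*z,Rt),delta(hand(0,.138)+.0187*z,Rt))
snap('wrist','w3.png'); L=load('wrist'); print(proj(L,[hand(0,.155),hand(0,.138),hand(0,.045)]))
```

```text
[ 0.50027839 -0.01538436  0.22525132] [-0.19 -0.12 -0.62  0.65  0.06 -0.13] (array([-0.82,  0.03, -0.  ]), array([ 0.01, -0.79, -0.06])) (array([-0.98,  0.03, 11.87]), array([ 0.01, -0.79, -0.06]))
[[320.4237245  270.58505487]
 [320.47724591 254.4582099 ]
 [320.69714612 188.19881168]]
```

View pics/w3.png

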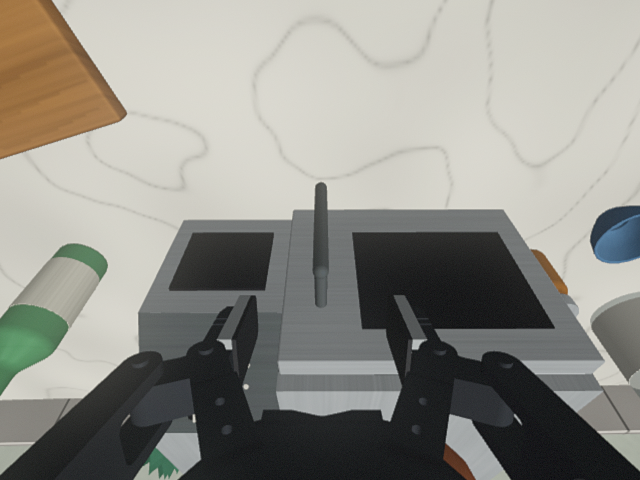

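The bar runs from (321,186) to (321,270), matching the prediction and centred between the fingers. Advance and grip.

Emit:
play_rows(
  rows=[
    [[-0.9,0,0],[0,-0.8,0],6],
    [[0,0,2],[0,0,0],6],
    [[0,0,2.5],[0,0,0],6],
    [[0,0,2.5],[0,0,0],6],
    [[0,0,2],[0,0,0],6],
    [[0,0,1.5],[0,0,0],6],
    [[0,0,1],[0,0,0],6],
    [[0,0,0.3],[0,0,0],6],
    [[0,0,0],[0,0,0],6],
  ],
)

```text
t: 15.67
tool_pos: [0.5679, -0.0203, 0.1278]
eef_rot: [0.026, 0.975, -0.006, 0.222]
contact_force: [0.5, 0.3, -0.5]
grip_width: 0.06
grasp_force: 0.0
```

Run:
```python
from k import *
Rt=tool(np.radians(25),0); z=Rt.as_matrix()[:,2]
print(ctrl.sense()['tool_pos'],delta(hand(0,.138)+.0187*z,Rt))
c=R.from_quat(ctrl.sense()['eef_rot'])
p=[hand(np.radians(t),.138) for t in range(0,82,3)]
for i in range(1,len(p)): print(i*3,(c.inv().apply(p[i]-p[i-1])*100).round(2))
```

```text
[ 0.56793604 -0.02027546  0.12783396] (array([1.21, 0.16, 0.17]), array([-0.07,  0.64, -0.04]))
3 [ 0.97  0.37 -0.47]
6 [ 0.95  0.42 -0.46]
9 [ 0.93  0.48 -0.45]
12 [ 0.91  0.53 -0.43]
15 [ 0.88  0.58 -0.42]
18 [ 0.85  0.63 -0.41]
21 [ 0.82  0.68 -0.39]
24 [ 0.79  0.73 -0.38]
27 [ 0.75  0.77 -0.36]
30 [ 0.71  0.82 -0.34]
33 [ 0.67  0.86 -0.32]
36 [ 0.63  0.89 -0.3 ]
39 [ 0.59  0.93 -0.28]
42 [ 0.54  0.96 -0.26]
45 [ 0.5   0.99 -0.24]
48 [ 0.45  1.02 -0.22]
51 [ 0.4   1.04 -0.19]
54 [ 0.35  1.07 -0.17]
57 [ 0.3   1.09 -0.15]
60 [ 0.25  1.1  -0.12]
63 [ 0.2   1.11 -0.1 ]
66 [ 0.14  1.12 -0.07]
69 [ 0.09  1.13 -0.04]
72 [ 0.04  1.14 -0.02]
75 [-0.02  1.14  0.01]
78 [-0.07  1.13  0.03]
81 [-0.12  1.13  0.06]
```

Emit:
play_rows(
  rows=[
    [[0.6,0.15,0.1],[0,0.3,0],6],
    [[0.5,0,0.1],[0,0.3,0],6],
    [[0,0,0],[0,0,0],6],
    [[0,0,0],[0,0,0],4],
    [[0,0,0],[0,0,0],2],
    [[0,0,0],[0,0,0],0.5],
    [[0,0,0],[0,0,0],0.5],
    [[0,0,0],[0,0,0],0.5],
    [[0,0,0],[0,0,0],0.5],
  ],
)

```text
t: 16.42
tool_pos: [0.5556, -0.0194, 0.1211]
eef_rot: [0.027, 0.976, -0.008, 0.216]
contact_force: [-3.5, -5.4, 2.9]
grip_width: 0.0104
grasp_force: 58.4
```

Run:
```python
from k import *
Rt=tool(np.radians(25),0); z=Rt.as_matrix()[:,2]
print(ctrl.sense()['tool_pos'],delta(hand(0,.138)+.0187*z,Rt),ctrl.sense()['contact_force'])
```

```text
[ 0.55563083 -0.01935461  0.1210643 ] (array([-0.19,  0.13,  0.09]), array([-0.29, -0.01, -0.1 ])) [-3.53611205 -5.38830162  2.92473793]
```

Emit:
play_rows(
  rows=[
    [[0.97,0.37,-0.47],[0,0,0],0.5],
    [[0.95,0.42,-0.46],[0,0,0],0.5],
    [[0.93,0.48,-0.45],[0,0,0],0.5],
    [[0.91,0.53,-0.43],[0,0,0],0.5],
    [[0.88,0.58,-0.42],[0,0,0],0.5],
    [[0.85,0.63,-0.41],[0,0,0],0.5],
    [[0.82,0.68,-0.39],[0,0,0],0.5],
    [[0.79,0.73,-0.38],[0,0,0],0.5],
    [[0.75,0.77,-0.36],[0,0,0],0.5],
    [[0,0,0],[0,0,0],0.5],
  ],
)

```text
t: 17.25
tool_pos: [0.4689, 0.0374, 0.1209]
eef_rot: [0.028, 0.976, -0.009, 0.215]
contact_force: [-7.1, -7.1, 4.1]
grip_width: 0.0103
grasp_force: 60.0
```

```bash
cat >> k.py <<'E'
def theta():
    s=ctrl.sense(); z=R.from_quat(s['eef_rot']).as_matrix()[:,2]; g=s['tool_pos']-.0187*z
    v=Ro.T@(g-H); return g,-np.degrees(np.arctan2(v[1],v[0])-np.arctan2(-207,-65)),np.hypot(v[0],v[1]),s['contact_force'],s['moment']
E
python3 -c "
from k import *
print(theta(),ctrl.sense()['q'].round(2))"
```

```text
(array([0.46107478, 0.03792483, 0.13790716]), np.float64(27.66821200909023), np.float64(0.22125102330530572), array([-7.08019213, -7.05885811,  4.11471432]), array([-1.18436638,  1.08337257, -1.0592114 ])) [-0.05 -0.08 -0.89  0.33 -0.01  0.01]
```

Emit:
play_rows(
  rows=[
    [[0.75,0.82,-0.34],[0,0,0],0.5],
    [[0.7,0.86,-0.32],[0,0,0],0.5],
    [[0.65,0.89,-0.3],[0,0,0],0.5],
    [[0.6,0.93,-0.28],[0,0,0],0.5],
    [[0.54,0.96,-0.26],[0,0,0],0.5],
    [[0.5,0.99,-0.24],[0,0,0],0.5],
    [[0.45,1.02,-0.22],[0,0,0],0.5],
    [[0.4,1.04,-0.19],[0,0,0],0.5],
    [[0.35,1.07,-0.17],[0,0,0],0.5],
    [[0,0,0],[0,0,0],0.5],
  ],
)

```text
t: 18.08
tool_pos: [0.4177, 0.1267, 0.1205]
eef_rot: [0.026, 0.977, -0.008, 0.214]
contact_force: [-21.3, -5.6, 20.1]
grip_width: 0.0101
grasp_force: 66.9
```

```bash
python3 -c "
from k import *
print(theta(),ctrl.sense()['q'].round(2))"
```

```text
(array([0.40992854, 0.12719395, 0.13753058]), np.float64(54.39913412621324), np.float64(0.22369954677555962), array([-21.27015701,  -5.64144043,  20.11914847]), array([-0.9394148 ,  2.05204827, -0.78628552])) [ 0.24 -0.13 -0.93  0.36 -0.12  0.27]
```

The force is rising because the right finger meets the handle's upper mount at this angle. The door is at about 54°, so I'll release, back off and push it the rest of the way from its inner face.

Emit:
play_rows(
  rows=[
    [[0,0,0],[0,0,0],1.6],
    [[0,0,0],[0,0,0],2.4],
    [[0,0,0],[0,0,0],2.6],
    [[0,0,-0.5],[0,0,0],2.6],
    [[0,0,-1.5],[0,0,0],2.6],
    [[0,0,-2.5],[0,0,0],2.6],
    [[0,0,-3],[0,0,0],2.6],
    [[0,0,-3],[0,0,0],2],
    [[0,0,-2],[0,0,0],1],
    [[0,0,0],[0,0,0],0],
  ],
)

```text
t: 18.92
tool_pos: [0.3712, 0.1314, 0.2409]
eef_rot: [0.027, 0.975, -0.005, 0.221]
contact_force: [0.6, 0.8, 0.1]
grip_width: 0.0007
grasp_force: 0.0
```

Run:
```python
from k import *
s=ctrl.sense(); print(s['tool_pos'],s['contact_force'],s['q'].round(2))
snap('side','d3.png'); snap('scene')
# door top edge points: z .19-.21 in front of carcass
for n in('side','scene'):
    X=pts(load(n)).reshape(-1,3); o=(X-O)@Ro*1000
    m=(abs(o[:,2]-203)<5)&(o[:,0]<-35)&(o[:,0]>-260)&(o[:,1]>-80)&(o[:,1]<260)
    B=o[m][:,:2]; 
    if len(B)>20:
        vx,vy,x0,y0=cv2.fitLine(B.astype(np.float32),cv2.DIST_L1,0,.01,.01).ravel(); print(n,len(B),'angle from -y',np.degrees(np.arctan2(-vx*np.sign(-vy),abs(vy))),B.min(0),B.max(0))
```

```text
[0.37121239 0.13141722 0.24090912] [0.58433055 0.81890823 0.13363779] [ 0.29 -0.35 -0.74  0.76 -0.14  0.32]
side 606 angle from -y 53.619602 [-203.29729671   49.43484774] [-35.44301475 186.42143647]
scene 626 angle from -y 53.767742 [-202.26754673   48.91798504] [-35.52485725 185.90440873]
```

View pics/d3.png

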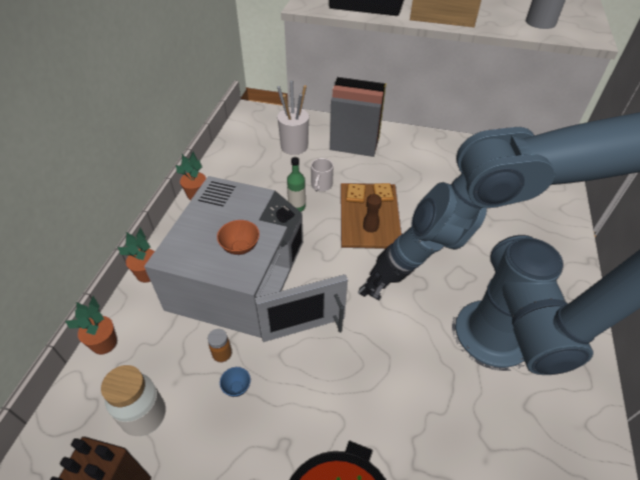

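The door stands open at 53.7°, running (262,310)→(346,285) in the side view. The closed gripper is clear in front of it. I'll turn the tool vertical, go over the door, and come down on the inner side.

Emit:
play_rows(
  rows=[
    [[0,0,-1],[0,6.3,0],0],
    [[0,0,-1],[0,6.3,0],0],
    [[0,0,0],[0,6.3,0],0],
    [[0,0,0],[0,6.3,0],0],
    [[0,0,0],[0,0,0],0],
  ],
)

```text
t: 19.43
tool_pos: [0.3644, 0.1302, 0.2501]
eef_rot: [0.029, 1.0, -0.001, -0.007]
contact_force: [1.5, 0.3, -2.0]
grip_width: 0.0003
grasp_force: 0.0
```

Run:
```python
from k import *
Rt=tool(0,0)
s=ctrl.sense(); print(s['tool_pos'],s['q'].round(2)); q=s['q']
for p in((-129,45,250),(-129,45,145),(-184,139,145)):
    print(ov(p),delta(ov(p),Rt)); r=ik(ov(p),Rt,q); print(r.x.round(2),r.cost)
```

```text
[0.36442443 0.1301848  0.25010863] [ 0.18  0.   -0.33  1.25  0.    0.24]
[0.48935359 0.04760596 0.25      ] (array([-12.94,  -7.53,  -0.16]), array([-0.15, -0.84, -0.22]))
[-0.03  0.2  -0.11  1.26  0.    0.02] 1.1525246725592274e-32
[0.48935359 0.04760596 0.145     ] (array([-13.1 ,  -7.5 ,  10.34]), array([-0.15, -0.84, -0.22]))
[-0.03  0.26 -0.32  1.    0.    0.02] 1.341693308423695e-21
[0.439433   0.14439922 0.145     ] (array([-7.56,  1.87, 10.4 ]), array([-0.15, -0.84, -0.22]))
[ 0.18  0.2  -0.39  0.98  0.    0.23] 2.0886048487959624e-27
```

Emit:
play_rows(
  rows=[
    [[-2.5,-1.5,0],[0,-0.8,0],0],
    [[-3,-1.8,0],[0,0,0],0],
    [[-3,-1.8,0],[0,0,0],0],
    [[-3,-1.6,0],[0,0,0],0],
    [[-1.5,-0.8,0],[0,0,0],0],
    [[0,0,0],[0,0,0],0],
  ],
)

```text
t: 19.93
tool_pos: [0.4898, 0.0468, 0.2529]
eef_rot: [0.029, 1.0, -0.001, 0.006]
contact_force: [-0.6, 0.3, -0.3]
grip_width: 0.0001
grasp_force: 0.0
```

Emit:
play_rows(
  rows=[
    [[0,0,2],[0,0,0],0],
    [[0,0,3],[0,0,0],0],
    [[0,0,3],[0,0,0],0],
    [[0,0,1.5],[0,0,0],0],
    [[0,0,0.8],[0,0,0],0],
    [[0,0,0],[0,0,0],0],
  ],
)

```text
t: 20.43
tool_pos: [0.4856, 0.0492, 0.1493]
eef_rot: [0.027, 1.0, -0.0, 0.003]
contact_force: [-0.2, -0.7, -0.4]
grip_width: -0.0001
grasp_force: 0.0
```

Run:
```python
from k import *
s=ctrl.sense(); print(s['tool_pos'],s['contact_force'],delta(ov((-184,139,145)),R.from_quat(s['eef_rot'])))
```

```text
[0.48555614 0.04923865 0.14934267] [-0.24726153 -0.68296858 -0.40461822] (array([5.12, 9.25, 0.4 ]), array([0., 0., 0.]))
```

Push along about 10 mm per row, slowing at the end.

Emit:
play_rows(
  rows=[
    [[0.5,0.8,0],[0,0,0],0],
    [[0.6,1.0,0],[0,0,0],0],
    [[0.6,1.0,0],[0,0,0],0],
    [[0.6,1.0,0],[0,0,0],0],
    [[0.6,1.0,0],[0,0,0],0],
    [[0.6,1.0,0],[0,0,0],0],
    [[0.6,1.0,0],[0,0,0],0],
    [[0.5,1.0,0],[0,0,0],0],
    [[0.3,0.8,0],[0,0,0],0],
    [[0.2,0.6,0],[0,0,0],0],
  ],
)

```text
t: 21.27
tool_pos: [0.4413, 0.1445, 0.1507]
eef_rot: [0.027, 1.0, -0.0, 0.004]
contact_force: [1.0, -0.7, 1.3]
grip_width: 0.0
grasp_force: 0.0
```

Emit:
play_rows(
  rows=[
    [[0,0.4,0],[0,0,0],0],
    [[0,0.2,0],[0,0,0],0],
    [[0,0,0],[0,0,0],0],
    [[0,0,0],[0,0,0],0],
  ],
)

```text
t: 21.6
tool_pos: [0.4425, 0.1495, 0.1506]
eef_rot: [0.027, 1.0, -0.0, 0.004]
contact_force: [-0.1, -0.3, 0.4]
grip_width: -0.0001
grasp_force: 0.0
```

```bash
cat >> k.py <<'E'
def door():
    for n in('side','scene'):
        snap(n); X=pts(load(n)).reshape(-1,3); o=(X-O)@Ro*1000
        m=(abs(o[:,2]-203)<5)&(o[:,0]<-35)&(o[:,0]>-260)&(o[:,1]>-80)&(o[:,1]<260)
        B=o[m][:,:2]
        if len(B)>20:
            vx,vy,x0,y0=cv2.fitLine(B.astype(np.float32),cv2.DIST_L1,0,.01,.01).ravel(); print(n,len(B),np.degrees(np.arctan2(abs(vx),abs(vy)))*np.sign(vx*vy),B.min(0),B.max(0))
E
python3 - <<'E'
from k import *
s=ctrl.sense(); print(s['tool_pos'],s['contact_force']); door()
E
```

```text
[0.44251553 0.14945765 0.15055817] [-0.05748985 -0.2567708   0.44243696]
side 695 87.3121 [-239.91906076  151.35723086] [-35.34592242 208.22260822]
scene 531 79.71699 [-192.40697878  105.61445994] [-35.16542805 206.53180957]
```

The door reads between 80° and 87°, though the gripper affects that fit. Back away from the door, lift clear and verify.

Emit:
play_rows(
  rows=[
    [[0,-1,0],[0,0,0],0],
    [[0,-2,0],[0,0,0],0],
    [[0,-2,-1],[0,0,0],0],
    [[0,-1,-3],[0,0,0],0],
    [[0,0,-3.5],[0,0,0],0],
    [[0,0,-3.5],[0,0,0],0],
    [[0,0,-3],[0,0,0],0],
    [[0,-2,-1],[0,0,0],0],
    [[0,0,0],[0,0,0],0],
    [[0,0,0],[0,0,0],0],
  ],
)

```text
t: 22.53
tool_pos: [0.4373, 0.0687, 0.3015]
eef_rot: [0.028, 1.0, -0.0, 0.006]
contact_force: [0.6, 0.7, 0.3]
grip_width: 0.0
grasp_force: 0.0
```

Run:
```python
from k import *
s=ctrl.sense(); print(s['tool_pos'],s['contact_force'],s['qvel'].round(3)); door()
snap('scene','s9.png')
```

```text
[0.43732694 0.06873879 0.30145357] [0.61598745 0.72018406 0.25994077] [ 0.02   0.019 -0.044 -0.01   0.008  0.007]
side 679 87.12399 [-239.23393135  176.27874852] [-35.08637359 207.73835869]
scene 557 87.47893 [-239.10723361  176.68884993] [-35.17623644 205.73835218]
```

View pics/s9.png

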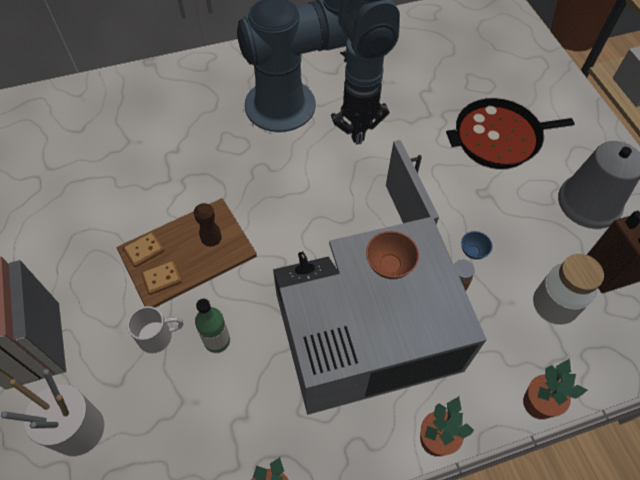

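The door is open at 87° (edge at (395,145)–(437,215)), the mill stands upright on the board at (208,225), everything else is in place, and the arm is clear.

```bash
python3 -c "
from station import ctrl
print(ctrl.sign_off())"
```

```text
the job is handed in; nothing more can be done
None
```

Handed in at about 23 s: the dial is at the off mark, the mill stands upright and released on the board, the door is open about 87°, and the arm is clear; the hand-in returned no verdict.

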